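Spot-check a valve head with a spring-tip probe

TASK

Slide the pale blue wound collar straight up off the spindle of the valve head and lay it flat in the white tray, then let go of it. Then take the probe out of its stand and hold it upright with its spring tip on the painted mark that the collar was hiding, pressing gently so that the tip is pushed in about half-way, neither barely touching nor bottomed out. Finish while still holding it there: do not lift off or let go, and leave the other things on the bench where they are.

Things in the scene. Friction and masses are not known exactly. Their poses are not given: they have to be found in the camera images.
- valve: Brass valve head in a steel bayonet mount, one fixed piece; origin under its centre, on the bench, z up. Mount disc 104 mm across, 10 high; socket 64 across up to 38; brass body 40 across; brass flange 56 across, 10 thick, flat top at 95; steel spindle 14 across from there up to 131. A side outlet (24 across, axis at 58 height) reaches 48 mm out along +x, the side of the painted mark.
- spot (a point): Centre of the painted mark on the flange top: a white disc 12 mm across with a red dot in the middle, 19 mm from the spindle axis on the side of the outlet, facing straight up. The collar hides it at the start. Axes as the valve's.
- spindle_top (a point): Centre of the top end of the valve's spindle, 131 mm above the bench, 36 mm above the flange.
- collar_mid (a point): Centre (half-way up) of the pale blue wound plastic collar: ring 58 mm outside, 20 mm hole, 30 mm high, about 60 g, z along its axis. It starts around the spindle, resting on the flange, with its outside 1 mm proud of the flange's edge all round.
- tray: Shallow white plastic tray, fixed: 140 x 140 mm outside, rim 22 mm high, walls and floor 4 mm thick. Origin at the centre of its underside, on the bench; x and y along its sides, z up.
- stand: Aluminium probe stand, fixed block 70 x 70 x 55 mm with a vertical 15 mm hole through its centre. Origin at the centre of its underside. The probe stands in it, tip down.
- probe_grip (a point): Middle of the probe's round grip, on its axis; z from tip to cap. Probe 135 mm long, about 150 g: spring tip (6 mm across, 12 mm showing) and steel nose (12 across) are its lowest 50 mm, then the grip, 24 across, 85 long, black with an orange cap. In the stand the grip rests on the block, all 85 mm free above it. This point is 92.5 mm above the tip end when the tip is out.
- probe_tip (a point): The very end of the probe's spring tip; it moves with the tip.
- plunger (a joint): How far the probe's spring tip is pushed in, in m: 0 fully out, 0.010 bottomed out. It needs about 1.2 N to start moving and 0.6 N more for each mm: about 4 N at half-way (0.005), 7 N when bottomed.
- guard_mid (a point): Middle of the black polymer gauge guard, a loose cup 68 mm across and 30 mm high. Bystander.
- pin_mid (a point): Middle of the loose steel handle pin, 72 mm long, 12 mm high, lying. Bystander.
- spare_mid (a point): Middle of a spare brass valve head, loose, 54 mm across and 77 mm high, standing. Bystander.
- bottle_mid (a point): Middle of a white bottle with a green cap, loose, 52 mm across and 100 mm high. Bystander.
Mind the look-alikes: they are no part of the job. Of the things that look like the part that bears probe_grip, the larger one is meant. Several things have the shape of the tray; the one meant has the colours described above.

How it is judged (in metres and radians):
On the way, in this order (a step that is already met when the one before it is completed fails the run):
1. the collar has been slid up off the spindle (z of collar_mid in the frame of valve above 0.146 m), for 0.05 s.
2. the collar lies flat in the tray, let go (x of collar_mid in the frame of tray between -0.05 and 0.05 m and y of collar_mid in the frame of tray between -0.05 and 0.05 m and z of collar_mid in the frame of tray below 0.024 m and angle between collar_mid's own z axis and vertical below 0.15 rad and contact force between the fingers and collar below 0.1 N), for 0.2 s.
3. the gripper has taken the probe clear of its stand (z of probe_tip in the frame of stand above 0.056 m and contact force between the fingers and probe above 0.5 N), for 0.1 s.
At the end, for the whole second after the job is handed in: Gripper still holding the probe, upright within 8 degrees and still, tip end within 6 mm of the mark's centre, spring tip in by 2 to 8.5 mm, 1 to 9 N on the valve head; collar flat in the tray (centres within 50 mm along each side), not touched by the fingers (all of step 2 and distance between probe_tip and spot below 0.006 m and angle between probe_grip's own z axis and vertical below 0.14 rad and height (world z) of probe_grip above 0.15 m and value of joint plunger between 0.002 and 0.0085 m and contact force between probe and valve between 1 and 9 N and contact force between the fingers and probe above 1 N and linear speed of probe below 0.02 m/s); the arm keeps its last pose, push and grip.
It fails at once if the probe is pressed on the valve head with more than 20 N (contact force between probe and valve above 20 N).
It fails at once if the gauge guard, handle pin, spare valve head or bottle is moved by more than 30 mm (distance of any of guard_mid, pin_mid, spare_mid, bottle_mid from where it was at the start of the episode above 0.03 m).
It also fails if it takes over 61 s, if anything falls off the work surface, if the arm or the gripper's body presses on something with over 40 N, if the wrist force passes 120 N, or if a joint passes its speed limit or range.

ROBOT

A 7-joint arm with a two-finger parallel gripper is mounted at the origin on the work surface. World frame = base frame: x ahead of the robot, y to its left, z up, the work surface at z = 0. Lengths are in mm, angles in rad, forces in N, time in s.
With the tool pointing down it reaches from about 400 to 875 mm from the base axis. Payload 4.4 kg.
Tool frame: the origin (TCP) lies on the centre line of the jaws, within the pads' length; the fingertips stand 8 mm ahead of it and the grasp point (between the pads) lies 11 mm behind it; x points along the fingers, z is the direction in which the jaws open and shut, and the axes are right-handed (so a half turn about x gives the same grasp; the last joint's range is limited). The gripper opens to 85 mm and grips with 20 to 120 N. Pads are 22 mm wide; open, the fingers measure 114 mm over their backs; the gripper's body (76 mm by 85 mm) begins 54 mm behind the grasp point. The pads swing forward as they close: fully open they stand 13 mm farther back than shut.
Start: joints at [1.06, 0.628, 0.038, 1.517, -0.027, 0.996, -0.02], TCP at [279.708, -586.755, 239.313] pointing down, gripper open.
Joint ranges: [-3.06, 3.06], [-0.37, 2.12], [-1.25, 1.32], [0.18, 2.47], [-1.1, 4.24], [0.23, 1.98], [-2.94, 2.94]. Speed limits (rad/s): [2.57, 2.57, 3.14, 3.14, 3.14, 3.14, 3.14].

INTERFACE

Orientations are given as [roll, pitch, yaw] about the fixed x, y, z axes, in that order (R = Rz(yaw) Ry(pitch) Rx(roll)).
In Python, from cell import ctrl, get_image, camera_params gives the robot as it stands. The module is installed in compiled form; this text tells all that it offers.
- The arm moves only by the shell command python3 -m handwheel 'ROWS'. ROWS is text: rows parted by semicolons, each of 7 numbers parted by spaces: the opening, from -1 (shut) to 1 (fully open), then the shift along the tool's x, y, z in mm, then the turn, a rotation vector about the tool's x, y, z in rad. In form: grip x y z wx wy wz; .... A call has 1 to 10 rows; each row shifts and turns the pose as measured when the row begins, along the tool's axes as they then stand; what a row does not reach is not made up. A row lasts 1/10 s, in which the tool goes at most 50 mm and 8.59 degrees, less where a joint would pass 70% of its speed; a pose out of reach is approached as far as the arm can. A call with a gripper value outside its range is refused whole. The fingers move at their own pace and stop on an object; the grip force is fixed at half the most. Time passes only in rows, so rows that do not move let the fingers close. It gives the time, the measured TCP pose, the force and the opening at its end, in the units of the state.
- ctrl.read_state(): the state, without advancing time (a new reading comes with each control period).
- get_image(name): name is "side" or "top"; returns the picture (384x512x3 uint8, blue, green, red); there is no depth.
- camera_params(name): a dict with "fx", "fy", "cx", "cy" (pixels), "eye" and "orientation" of the camera in the world. Camera axes: x right, y up, looking along -z (the intrinsics and any distortion apply to the point x, -y, -z); pixel columns grow to the right and rows downward; lengths in mm; the calibration is good to about 2 mm. A picture is of the moment at which its call begins. camera_params takes no time and is no camera call.
- ctrl.finish_job(): hands the job in, once; it reports no verdict.
The state is a dict: "clock": time; "qpos": joint angles; "qd": joint speeds; "tau": joint torques, N m; "eef_pos": TCP position; "tool_rot": TCP orientation; "force": force on the tool from outside, world axes, zero at the start; "torque": the same for the moment, N m; "width": finger opening in mm.
Only numpy, scipy, OpenCV 4.12 (cv2) and the standard library are available. Lean on these libraries where they do the work, as an engineer would, in place of code of your own. Each camera call takes 0.05 s, during which the arm holds its last target.

## Working session

There is one attempt and no reset: what is moved stays moved. The work goes in short steps, Python scripts to look and compute and a shell command to move; the robot and the scene stay as the last step left them, time stands still between calls to the robot, and variables do not carry over. Pictures are saved under pics/ and viewed, and the job is handed in when it is done.

```bash
mkdir -p pics; python3 - <<'E'
from cell import ctrl,get_image,camera_params
import cv2
for n in ("top","side"):
    im=get_image(n); cv2.imwrite(f"pics/{n}0.png",im); print(n,camera_params(n))
print(ctrl.read_state())
E
```

```text
top {'fx': 417.1253551785426, 'fy': 417.1253551785426, 'cx': 254.83179914715328, 'cy': 189.5176949751697, 'eye': array([319.18839852,  -2.97387596, 993.9703095 ]), 'orientation': array([ 0.24182201,  0.00752723, -1.63344106])}
side {'fx': 376.03248809019493, 'fy': 376.03248809019493, 'cx': 252.53337943656882, 'cy': 193.150647169731, 'eye': array([ 183.64740121, -550.74337438,  575.4014401 ]), 'orientation': array([ 0.9500319 ,  0.00763416, -0.57307348])}
{'clock': 0.1, 'qpos': array([ 1.0602002 ,  0.62924739,  0.0384666 ,  1.5182909 , -0.02698154,
        0.99631811, -0.0200011 ]), 'qd': array([-8.89055071e-04, -3.28967784e-03,  9.71965236e-06, -2.17592646e-03,
        1.97672537e-04, -7.84793438e-04, -4.14717889e-04]), 'tau': array([ 3.11626936e-03, -5.64529467e+01,  1.23045053e+00, -1.93972349e+01,
        1.12623084e-02,  5.42037291e-03,  9.63274346e-06]), 'eef_pos': array([ 279.44596049, -586.23922888,  238.47817498]), 'tool_rot': array([-3.11504073,  1.56905112,  2.04213513]), 'force': array([-0.39950342, -0.23458146, -0.33539806]), 'torque': array([ 0.02395657, -0.01556488,  0.05119271]), 'width': 85.48743133401355}
```

View pics/top0.png

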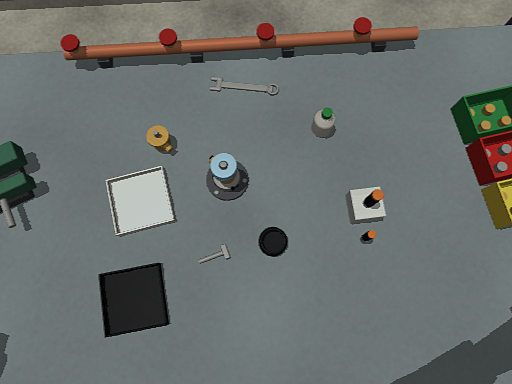

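View pics/side0.png

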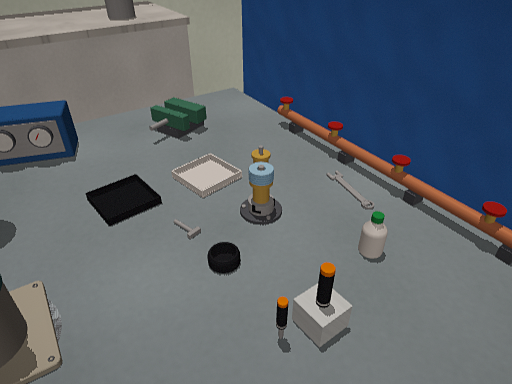

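Top: white tray (140,200), black tray look-alike (134,299), valve with collar (224,167), large probe in its stand (374,200), small look-alike probe (370,237), guard (273,241), pin (215,255), spare brass head (160,139), bottle (324,122). I choose the white tray, the large probe in the stand, and the pale blue collar. Next I check them in close crops.

```bash
cat > h.py <<'E'
import numpy as np
from scipy.spatial.transform import Rotation as R
from cell import ctrl,get_image,camera_params
P={n:camera_params(n) for n in("top","side")}
def rot(o): return R.from_euler('xyz',o).as_matrix()
def proj(n,p):
    c=P[n]; q=rot(c['orientation']).T@(np.array(p,float)-c['eye'])
    return np.array([c['cx']+c['fx']*q[0]/-q[2], c['cy']-c['fy']*q[1]/-q[2]])
def ray(n,u,v):
    c=P[n]; d=np.array([(u-c['cx'])/c['fx'],-(v-c['cy'])/c['fy'],-1]); return c['eye'],rot(c['orientation'])@d
def onz(n,u,v,z):
    e,d=ray(n,u,v); return e+d*(z-e[2])/d[2]
def tri(ut,us):
    e1,d1=ray("top",*ut); e2,d2=ray("side",*us)
    A=np.stack([d1,-d2],1); s=np.linalg.lstsq(A,e2-e1,rcond=None)[0]
    a=e1+d1*s[0]; b=e2+d2*s[1]; return (a+b)/2,np.linalg.norm(a-b)
E
python3 - <<'E'
import cv2,numpy as np
t=cv2.imread("pics/top0.png"); s=cv2.imread("pics/side0.png")
def c(im,x,y,w,h,k): return cv2.resize(im[y:y+h,x:x+w],None,fx=k,fy=k,interpolation=cv2.INTER_CUBIC)
a=np.hstack([c(t,195,145,65,60,6),c(t,335,175,65,60,6)])
b=np.hstack([c(s,230,140,65,85,6),c(s,270,255,85,85,4.6)[:510] if 0 else cv2.resize(s[255:345,270:355],(390,510),interpolation=cv2.INTER_CUBIC)])
cv2.imwrite("pics/cropA.png",a);cv2.imwrite("pics/cropB.png",b)
cv2.imwrite("pics/cropC.png",c(t,95,160,90,85,6))
E
```

```text
(no output)
```

View pics/cropA.png

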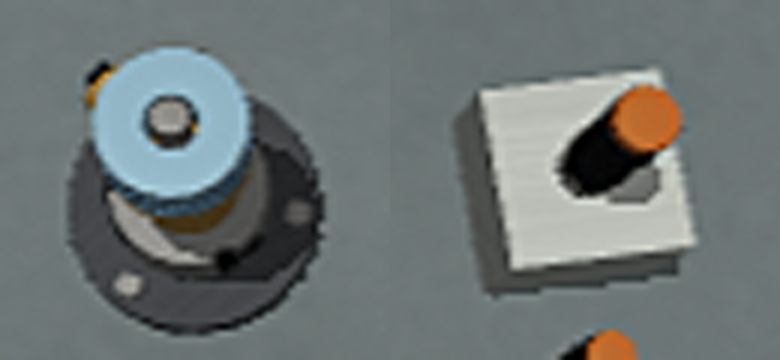

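View pics/cropB.png

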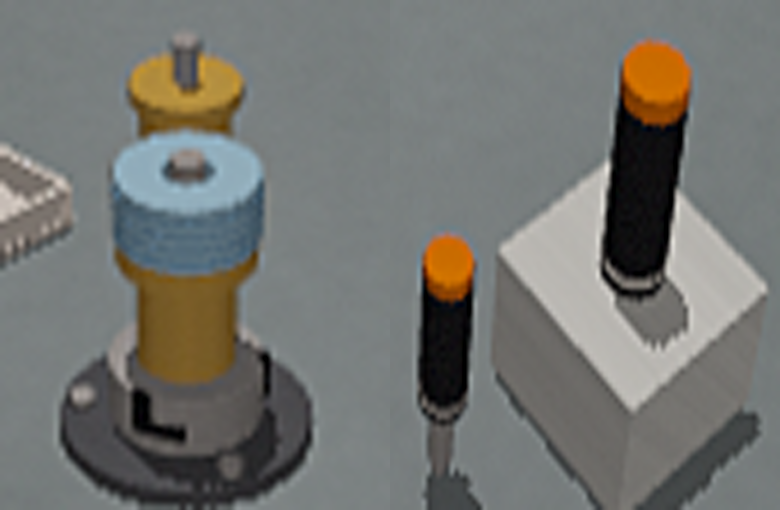

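View pics/cropC.png

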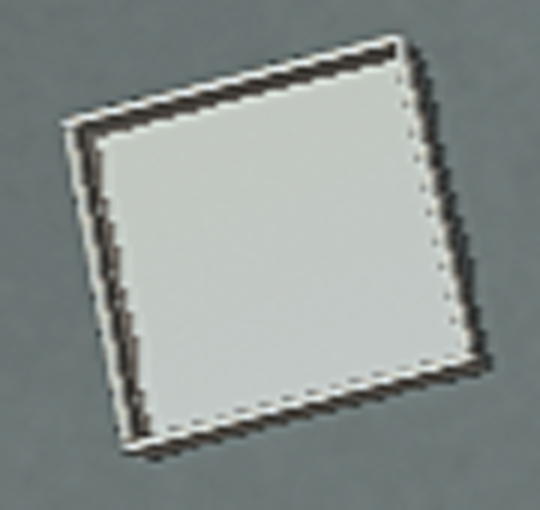

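```bash
python3 - <<'E'
from h import *
import cv2
np.set_printoptions(precision=1,suppress=True)
print("spindle",*tri((223.3,164.0),(260.8,166.0)),onz("top",223.3,164,131),onz("side",260.8,166,131))
print("collar top", onz("top",223.0,164.7,125),onz("side",261.3,168.3,125))
print("probe cap",*tri((377.2,194.1),(327.3,266.5)),onz("top",377.2,194.1,140),onz("side",327.3,266.5,140))
# disc segmentation mount outline top: ellipse extents
for nm,u,v in (("discbot",231,179.5),): print(nm,onz("top",u,v,10))
# stand top corners
A=lambda x,y,x0,y0,k=6:((x+.5)/k-.5+x0,(y+.5)/k-.5+y0)
st=[A(x-390,y,335,175) for x,y in((480,92),(658,70),(695,243),(513,270))]
pts=[onz("top",*p,55) for p in st];print("stand",pts,np.mean(pts,0))
S=[((x-390+.5)/4.588-.5+270,(y+.5)/5.667-.5+255) for x,y in((498,250),(632,412),(768,290))]
sp=[onz("side",*p,55) for p in S];print("stand side",sp,(sp[0]+sp[2])/2)
tr=[A(x,y,95,160) for x,y in((68,122),(402,38),(487,352),(128,446))]
pts=[onz("top",*p,22) for p in tr];print("tray",pts,np.mean(pts,0),[np.linalg.norm(pts[i]-pts[i-1]) for i in range(4)])
d=pts[1]-pts[0];print(np.degrees(np.arctan2(d[1],d[0])))
o=A(98,85,195,145);print("outlet",onz("top",*o,58))
for a in ("top","side"): print(a,proj(a,[*ctrl.read_state()['eef_pos']]))
# project check
E
```

```text
spindle [593.5  55.1 128.4] 1.068744198406445 [593.2  54.7 131. ] [590.6  51.6 131. ]
collar top [593.6  55.9 125. ] [591.4  50.8 125. ]
probe cap [ 503.5 -265.8  138. ] 0.6778077599932527 [ 503.4 -265.4  140. ] [ 501.7 -267.   140. ]
discbot [590.8  45.8  10. ]
stand [array([ 535.7, -229.2,   55. ]), array([ 540. , -298.7,   55. ]), array([ 471.7, -303.6,   55. ]), array([ 465.8, -233.5,   55. ])] [ 503.3 -266.2   55. ]
stand side [array([ 464.8, -235.5,   55. ]), array([ 469.1, -305.2,   55. ]), array([ 538.2, -300.9,   55. ])] [ 501.5 -268.2   55. ]
tray [array([606. , 347.5,  22. ]), array([632.7, 212.5,  22. ]), array([501.2, 180.2,  22. ]), array([472.9, 321.1,  22. ])] [553.2 265.3  22. ] [np.float64(135.74100223008165), np.float64(137.63214663615727), np.float64(135.47305850432704), np.float64(143.65023627160446)]
-78.81899225905478
outlet [631.2  88.2  58. ]
top [592.8 294.3]
side [432.7 652.1]
```

```bash
cat >> h.py <<'E'
np.set_printoptions(precision=1,suppress=True)
def go(x,y,z,jaw=None):
    """needed total shift (tool axes) and turn about tool x for tool-down pose; jaw = yaw deg of tool z (mod 180)"""
    s=ctrl.read_state(); M=rot(s['tool_rot']); d=np.array([x,y,z])-s['eef_pos']
    yz=np.degrees(np.arctan2(M[1,2],M[0,2]))
    xd=np.array([0,0,-1.])
    yt=yz if jaw is None else yz+((jaw-yz+90)%180-90)
    zd=np.array([np.cos(np.radians(yt)),np.sin(np.radians(yt)),0]); T=np.stack([xd,np.cross(zd,xd),zd],1)
    rv=R.from_matrix(M.T@T).as_rotvec()
    print("t",round(s['clock'],2),"tcp",s['eef_pos'],"F",s['force'],"w",round(s['width'],1),"jawyaw",round(yz,1),"toolx",M[:,0].round(3))
    print("world d",d,"tool d(initial axes)",M.T@d,"final axes",T.T@d,"rotvec",rv.round(3),"q7",s['qpos'].round(2))
E
python3 -c "
from h import *
go(592,53,230,0);go(592,53,230,90); print(rot(ctrl.read_state()['tool_rot']).round(3))"
```

```text
t 0.1 tcp [ 279.4 -586.2  238.5] F [-0.4 -0.2 -0.3] w 85.5 jawyaw -64.5 toolx [-0.  0. -1.]
world d [312.6 639.2  -8.5] tool d(initial axes) [   9.2  557.2 -442.5] final axes [  8.5 639.2 312.6] rotvec [-1.1 -0.  -0. ] q7 [ 1.1  0.6  0.   1.5 -0.   1.  -0. ]
t 0.1 tcp [ 279.4 -586.2  238.5] F [-0.4 -0.2 -0.3] w 85.5 jawyaw -64.5 toolx [-0.  0. -1.]
world d [312.6 639.2  -8.5] tool d(initial axes) [   9.2  557.2 -442.5] final axes [   8.5  312.6 -639.2] rotvec [ 0.4 -0.   0. ] q7 [ 1.1  0.6  0.   1.5 -0.   1.  -0. ]
[[-0.   0.9  0.4]
 [ 0.   0.4 -0.9]
 [-1.  -0.  -0. ]]
```

```bash
python3 -m handwheel '1 0 45 0 -0.07 0 0;1 0 45 0 -0.07 0 0;1 0 45 0 -0.07 0 0;1 0 45 0 -0.07 0 0;1 0 45 0 -0.07 0 0;1 0 45 0 -0.07 0 0;1 0 45 0 -0.07 0 0;1 0 45 0 -0.07 0 0;1 0 45 0 -0.07 0 0;1 0 45 0 -0.07 0 0'; python3 -c "
from h import *
go(592,53,230,0)"
```

```text
clock: 1.1
eef_pos: [599.4, -279.1, 230.2]
tool_rot: [-2.77, 1.558, 3.095]
force: [1.2, 0.5, -0.8]
width: 85.2
t 1.1 tcp [ 599.4 -279.1  230.2] F [ 1.2  0.5 -0.8] w 85.2 jawyaw -23.9 toolx [-0.  0. -1.]
world d [ -7.4 332.1  -0.2] tool d(initial axes) [   0.5  300.6 -141.5] final axes [  0.2 332.1  -7.4] rotvec [-0.4 -0.   0. ] q7 [ 0.5  0.7 -0.1  1.5  0.1  1.  -0.1]
```

```bash
python3 -m handwheel '1 0 45 -10 -0.06 0 0;1 0 45 -10 -0.06 0 0;1 0 45 -10 -0.06 0 0;1 0 45 -5 -0.06 0 0;1 0 45 -5 -0.06 0 0;1 0 45 0 -0.06 0 0;1 0 35 0 -0.06 0 0;1 0 30 0 0 0 0'; python3 -c "
from h import *
go(592,53,150,0)"
```

```text
clock: 1.9
eef_pos: [631.9, 75.2, 226.0]
tool_rot: [2.917, 1.554, 2.944]
force: [-0.5, 0.7, -0.1]
width: 85.0
t 1.9 tcp [631.9  75.2 226. ] F [-0.5  0.7 -0.1] w 85.0 jawyaw 1.5 toolx [-0.  0. -1.]
world d [-39.9 -22.2 -76. ] tool d(initial axes) [ 76.5 -21.5 -39.3] final axes [ 76.  -22.2 -39.9] rotvec [ 0. -0. -0.] q7 [-0.   0.6 -0.3  1.6  0.2  1.  -0.3]
```

```bash
python3 -m handwheel '1 10 -11 -20 0.026 0 0;1 10 -11 -20 0 0 0;1 20 0 0 0 0 0;1 0 0 0 0 0 0;1 0 0 0 0 0 0'; python3 -c "
from h import *
import cv2
go(592,53,150,0)
for n in('top','side'): cv2.imwrite(f'pics/{n}1.png',get_image(n))
t=cv2.imread('pics/top1.png');s=cv2.imread('pics/side1.png')
cv2.imwrite('pics/c1.png',cv2.resize(np.hstack([t[110:230,170:290],s[90:210,200:320]]),None,fx=3.3,fy=3.3,interpolation=2))
tc=ctrl.read_state()['eef_pos'];print(proj('top',tc),proj('side',tc))"
```

```text
clock: 2.4
eef_pos: [588.8, 62.8, 184.5]
tool_rot: [2.692, 1.55, 2.706]
force: [-0.5, -0.2, 1.6]
width: 85.7
t 2.4 tcp [588.8  62.8 184.5] F [-0.5 -0.2  1.6] w 85.7 jawyaw 0.8 toolx [-0.  0. -1.]
world d [  3.2  -9.8 -34.5] tool d(initial axes) [ 34.3 -10.2   3.7] final axes [34.5 -9.8  3.2] rotvec [ 0. -0. -0.] q7 [ 0.   0.6 -0.3  1.7  0.2  0.8 -0.3]
[217.3 158.3] [257.6 143.1]
```

View pics/c1.png

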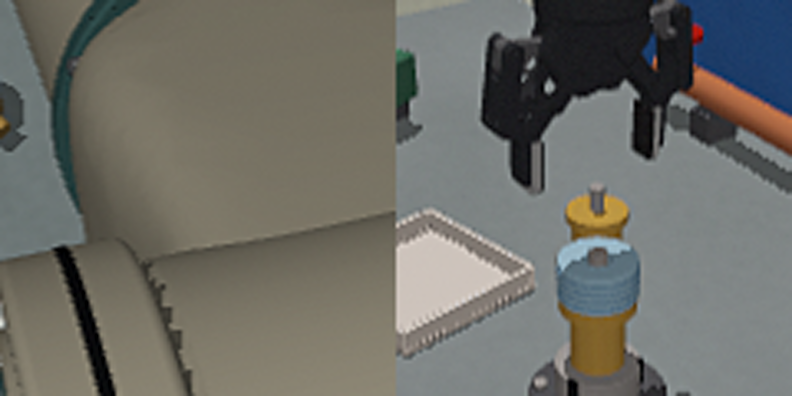

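Side view: the open jaws stand above the collar, and the spindle lies between them (collar at about (261,168)). Going down in steps.

```bash
python3 -m handwheel '1 5 -10 3 0 0 0;1 10 0 0 0 0 0;1 10 0 0 0 0 0;1 0 0 0 0 0 0;1 0 0 0 0 0 0'; python3 -c "
from h import *
import cv2
go(592,53,108,0)
cv2.imwrite('pics/side2.png',get_image('side'))
s=cv2.imread('pics/side2.png')
cv2.imwrite('pics/c2.png',cv2.resize(s[110:220,200:320],None,fx=5,fy=5,interpolation=2))"
```

```text
clock: 3.0
eef_pos: [593.9, 51.6, 158.5]
tool_rot: [2.595, 1.553, 2.606]
force: [0.1, -0.4, 0.0]
width: 85.2
t 3.0 tcp [593.9  51.6 158.5] F [ 0.1 -0.4  0. ] w 85.2 jawyaw 0.7 toolx [-0.  0. -1.]
world d [ -1.9   1.4 -50.5] tool d(initial axes) [50.5  1.  -1.1] final axes [50.5  1.4 -1.9] rotvec [ 0. -0. -0.] q7 [ 0.   0.7 -0.2  1.7  0.2  0.8 -0.3]
```

View pics/c2.png

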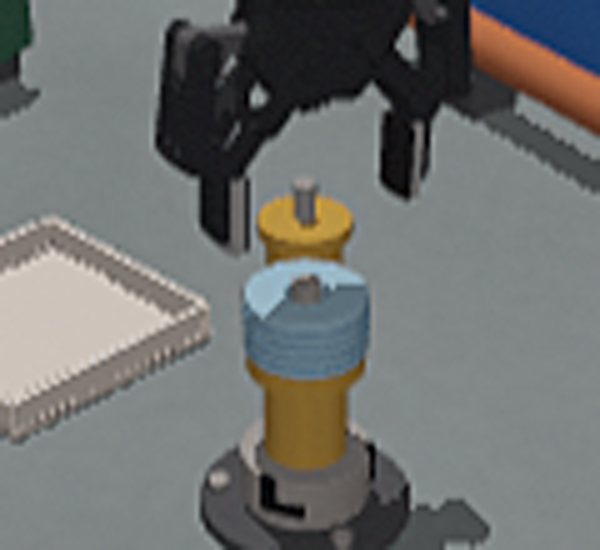

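Side view: the jaws straddle the collar, with both fingertips outside its silhouette. I continue down to TCP z of about 108.

```bash
python3 -m handwheel '1 12 1 -2 0 0 0;1 12 0 0 0 0 0;1 12 0 0 0 0 0;1 8 0 0 0 0 0;1 4 0 0 0 0 0;1 0 0 0 0 0 0;1 0 0 0 0 0 0'; python3 -c "
from h import *
import cv2
go(592,53,108,0)
cv2.imwrite('pics/side3.png',get_image('side'))
s=cv2.imread('pics/side3.png')
cv2.imwrite('pics/c3.png',cv2.resize(s[110:220,200:320],None,fx=5,fy=5,interpolation=2))"
```

```text
clock: 3.75
eef_pos: [590.2, 53.8, 105.5]
tool_rot: [2.633, 1.552, 2.645]
force: [1.4, 0.6, -0.2]
width: 85.2
t 3.75 tcp [590.2  53.8 105.5] F [ 1.4  0.6 -0.2] w 85.2 jawyaw 0.7 toolx [-0.  0. -1.]
world d [ 1.8 -0.8  2.5] tool d(initial axes) [-2.5 -0.8  1.7] final axes [-2.5 -0.8  1.8] rotvec [ 0. -0. -0.] q7 [ 0.   0.7 -0.2  1.8  0.2  0.7 -0.3]
```

View pics/c3.png

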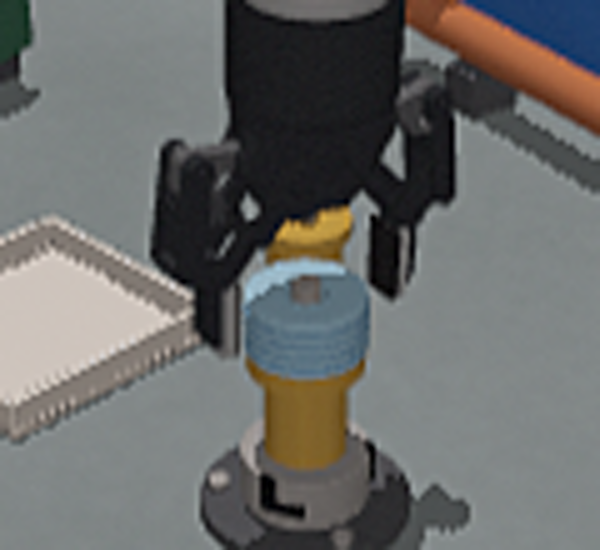

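```bash
python3 -m handwheel '0.4 0 0 0 0 0 0;-1 0 0 1 0 0 0;-1 0 0 0 0 0 0;-1 0 0 0 0 0 0;-1 0 0 0 0 0 0;-1 0 0 0 0 0 0;-1 0 0 0 0 0 0;-1 0 0 0 0 0 0'; python3 -c "
from h import *
import cv2
go(592,53,108,0)
cv2.imwrite('pics/side4.png',get_image('side'))
s=cv2.imread('pics/side4.png')
cv2.imwrite('pics/c4.png',cv2.resize(s[110:220,200:320],None,fx=5,fy=5,interpolation=2))"
```

```text
clock: 4.6
eef_pos: [592.5, 53.8, 107.3]
tool_rot: [2.517, 1.554, 2.53]
force: [0.1, 0.2, -0.6]
width: 55.7
t 4.6 tcp [592.5  53.8 107.3] F [ 0.1  0.2 -0.6] w 55.7 jawyaw 0.7 toolx [-0.  0. -1.]
world d [-0.5 -0.8  0.7] tool d(initial axes) [-0.7 -0.8 -0.5] final axes [-0.7 -0.8 -0.5] rotvec [ 0. -0. -0.] q7 [ 0.   0.7 -0.2  1.8  0.2  0.7 -0.3]
```

View pics/c4.png

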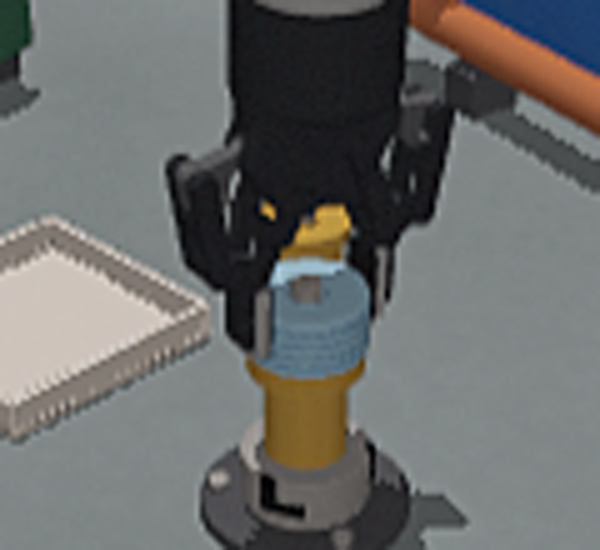

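Both pads are on the collar, and the opening of 56 mm fits its 58 mm. Lifting straight up.

```bash
python3 -m handwheel '-1 0 0 0 0 0 0;-1 0 0 0 0 0 0;-1 -5 0 0 0 0 0;-1 -10 0 0 0 0 0;-1 -10 0 0 0 0 0;-1 -10 0 0 0 0 0;-1 0 0 0 0 0 0'; python3 -c "
from h import *
import cv2
go(592,53,108,0)
cv2.imwrite('pics/side5.png',get_image('side'))
s=cv2.imread('pics/side5.png')
cv2.imwrite('pics/c5.png',cv2.resize(s[90:210,200:320],None,fx=5,fy=5,interpolation=2))"
```

```text
clock: 5.35
eef_pos: [593.5, 53.6, 146.0]
tool_rot: [2.463, 1.555, 2.475]
force: [-0.1, -0.4, -0.7]
width: 56.1
t 5.35 tcp [593.5  53.6 146. ] F [-0.1 -0.4 -0.7] w 56.1 jawyaw 0.7 toolx [-0.  0. -1.]
world d [ -1.5  -0.6 -38. ] tool d(initial axes) [38.  -1.  -1.1] final axes [38.  -0.6 -1.5] rotvec [ 0. -0. -0.] q7 [ 0.   0.7 -0.2  1.8  0.2  0.8 -0.3]
```

View pics/c5.png

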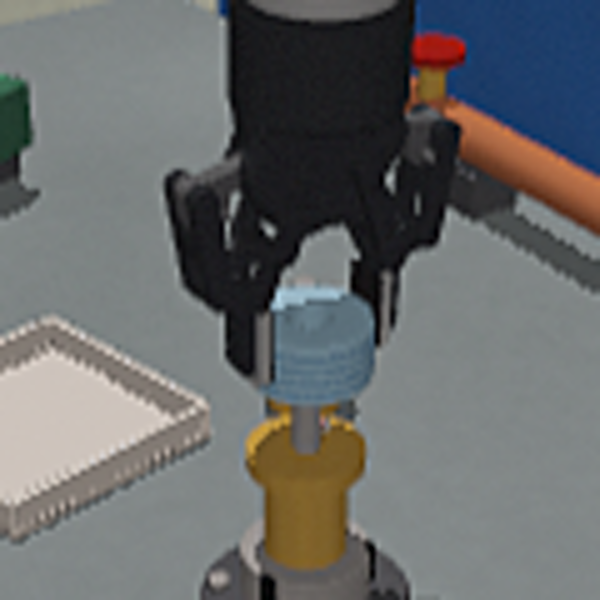

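The collar is held level and has risen off the flange; the spindle shows below it at about (261,176). Lifting clear.

```bash
python3 -m handwheel '-1 -20 0 0 0 0 0;-1 -20 0 0 0 0 0;-1 0 0 0 0 0 0;-1 0 30 0 -0.05 0 0;-1 0 40 0 -0.05 0 0;-1 0 40 0 -0.05 0 0;-1 0 40 0 -0.05 0 0;-1 0 30 0 -0.05 0 0;-1 0 10 0 0 0 0;-1 0 0 0 0 0 0'; python3 -c "
from h import *
go(552,264,90,11)"
```

```text
clock: 6.4
eef_pos: [567.1, 242.8, 180.4]
tool_rot: [2.681, 1.548, 2.946]
force: [-1.0, -1.3, 0.0]
width: 56.1
t 6.4 tcp [567.1 242.8 180.4] F [-1.  -1.3  0. ] w 56.1 jawyaw 15.2 toolx [-0.  0. -1.]
world d [-15.1  21.2 -90.4] tool d(initial axes) [90.8 23.5 -7.2] final axes [ 90.4  23.6 -10.7] rotvec [ 0.1 -0.  -0. ] q7 [-0.2  0.7 -0.3  1.6  0.2  0.9 -0.4]
```

```bash
python3 -m handwheel '-1 15 12 -4 0.07 0 0;-1 20 11 -6 0 0 0;-1 20 0 0 0 0 0;-1 20 0 0 0 0 0;-1 0 0 0 0 0 0;-1 0 0 0 0 0 0'; python3 -c "
from h import *
import cv2
go(552,264,18,11)
for n in('top','side'): cv2.imwrite(f'pics/{n}6.png',get_image(n))
t=cv2.imread('pics/top6.png');s=cv2.imread('pics/side6.png')
cv2.imwrite('pics/c6.png',cv2.resize(np.hstack([t[130:250,90:210],s[90:210,150:270]]),None,fx=3.3,fy=3.3,interpolation=2))"
```

```text
clock: 7.0
eef_pos: [554.3, 249.1, 101.6]
tool_rot: [-3.025, 1.549, -2.852]
force: [1.3, -0.5, -0.5]
width: 56.5
t 7.0 tcp [554.3 249.1 101.6] F [ 1.3 -0.5 -0.5] w 56.5 jawyaw 10.0 toolx [-0. -0. -1.]
world d [ -2.3  14.9 -83.6] tool d(initial axes) [83.6 15.2  2.1] final axes [83.6 15.   0.6] rotvec [-0. -0.  0.] q7 [-0.3  0.8 -0.3  1.7  0.3  0.7 -0.5]
```

View pics/c6.png

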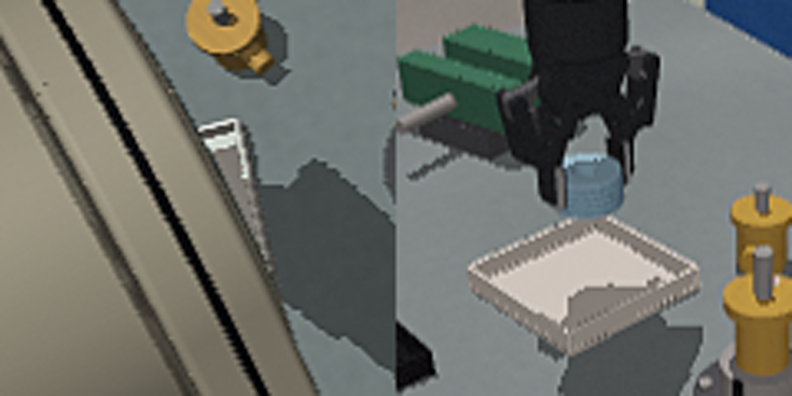

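View pics/top6.png

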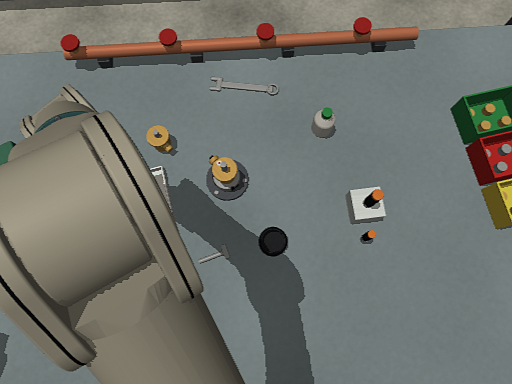

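```bash
python3 -c "
from h import *
p=[onz('side',(c-396+.5)/3.3-.5+150,(r+.5)/3.3-.5+90,22) for c,r in((470,268),(592,213),(698,268),(571,333))]
print(p,np.mean(p,0))"
python3 -m handwheel '-1 15 10 -1 0 0 0;-1 15 5 0 0 0 0;-1 15 0 0 0 0 0;-1 10 0 0 0 0 0;-1 0 0 0 0 0 0;-1 0 0 0 0 0 0'; python3 -c "
from h import *
import cv2
go(552,264,17,11)
for n in('side',): cv2.imwrite(f'pics/{n}7.png',get_image(n))
s=cv2.imread('pics/side7.png')
cv2.imwrite('pics/c7.png',cv2.resize(s[90:210,150:270],None,fx=4.5,fy=4.5,interpolation=2))"
```

```text
[array([471.4, 313.7,  22. ]), array([599.8, 339.7,  22. ]), array([630.9, 208. ,  22. ]), array([499.5, 181.7,  22. ])] [550.4 260.8  22. ]
clock: 7.7
eef_pos: [550.4, 267.5, 44.4]
tool_rot: [3.126, 1.554, -2.982]
force: [-0.0, 0.4, -0.2]
width: 56.2
t 7.7 tcp [550.4 267.5  44.4] F [-0.   0.4 -0.2] w 56.2 jawyaw 10.0 toolx [-0. -0. -1.]
world d [  1.6  -3.5 -27.4] tool d(initial axes) [27.3 -3.8  1.5] final axes [27.4 -3.8  0.9] rotvec [-0. -0. -0.] q7 [-0.4  0.8 -0.2  1.7  0.3  0.6 -0.6]
```

View pics/c7.png

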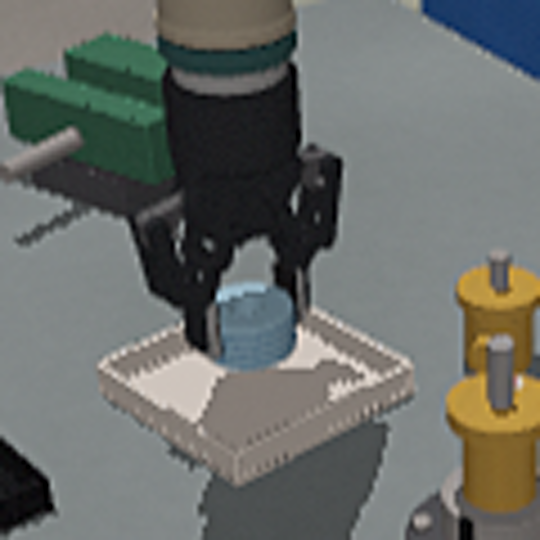

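The collar hangs level above the middle of the tray. I lower it the last 27 mm slowly.

```bash
python3 -m handwheel '-1 8 -4 1 0 0 0;-1 8 0 0 0 0 0;-1 5 0 0 0 0 0;-1 0 0 0 0 0 0;-1 0 0 0 0 0 0'; python3 -c "
from h import *
go(552,263,17,11)"
```

```text
clock: 8.25
eef_pos: [553.0, 263.2, 22.8]
tool_rot: [3.098, 1.556, -3.011]
force: [-0.6, 0.5, -0.2]
width: 56.4
t 8.25 tcp [553.  263.2  22.8] F [-0.6  0.5 -0.2] w 56.4 jawyaw 10.0 toolx [-0. -0. -1.]
world d [-1.  -0.2 -5.8] tool d(initial axes) [ 5.8  0.  -0.9] final axes [ 5.8  0.  -1. ] rotvec [-0. -0. -0.] q7 [-0.4  0.9 -0.2  1.8  0.3  0.6 -0.6]
```

```bash
python3 -m handwheel '-1 3 0 0 0 0 0;-1 2 0 0 0 0 0;-1 0 0 0 0 0 0;-1 0 0 0 0 0 0'; python3 -c "
from h import *
go(552,263,17,11)"
```

```text
clock: 8.65
eef_pos: [553.1, 263.4, 17.8]
tool_rot: [3.068, 1.557, -3.041]
force: [0.3, 0.0, -0.4]
width: 56.0
t 8.65 tcp [553.1 263.4  17.8] F [ 0.3  0.  -0.4] w 56.0 jawyaw 10.0 toolx [-0. -0. -1.]
world d [-1.1 -0.4 -0.8] tool d(initial axes) [ 0.8 -0.2 -1.2] final axes [ 0.8 -0.2 -1.2] rotvec [-0. -0. -0.] q7 [-0.4  0.9 -0.2  1.8  0.3  0.6 -0.6]
```

```bash
python3 -m handwheel '-1 1.5 0 0 0 0 0;-1 0 0 0 0 0 0;0.7 0 0 0 0 0 0;0.7 0 0 0 0 0 0;0.7 0 0 0 0 0 0;0.7 0 0 0 0 0 0'; python3 -c "
from h import *
go(552,263,17,11)"
```

```text
clock: 9.25
eef_pos: [553.6, 263.8, 16.9]
tool_rot: [3.023, 1.558, -3.086]
force: [0.5, -0.9, -0.3]
width: 72.4
t 9.25 tcp [553.6 263.8  16.9] F [ 0.5 -0.9 -0.3] w 72.4 jawyaw 10.0 toolx [-0. -0. -1.]
world d [-1.6 -0.8  0.1] tool d(initial axes) [-0.1 -0.6 -1.7] final axes [-0.1 -0.5 -1.7] rotvec [-0. -0. -0.] q7 [-0.4  0.9 -0.2  1.8  0.3  0.6 -0.6]
```

```bash
python3 -m handwheel '0.7 -15 0 0 0 0 0;0.7 -40 0 0 0 0 0;0.7 -40 0 0 0 0 0;1 -40 0 0 0 0 0;1 -40 0 0 0 0 0;1 -30 -40 0 0.05 0 0;1 0 -45 0 0.06 0 0;1 0 -45 0 0.06 0 0;1 0 -45 0 0.07 0 0;1 0 -45 0 0.07 0 0'; python3 -c "
from h import *
go(502.5,-266,240,-28)
import cv2
for n in('top','side'): cv2.imwrite(f'pics/{n}8.png',get_image(n))
t=cv2.imread('pics/top8.png');s=cv2.imread('pics/side8.png')
cv2.imwrite('pics/c8.png',cv2.resize(np.hstack([t[130:250,90:210],s[90:210,150:270]]),None,fx=3.3,fy=3.3,interpolation=2))
print('small',tri((371,233.5),(282.5,301.5)))"
```

```text
clock: 10.25
eef_pos: [570.3, 51.2, 240.2]
tool_rot: [1.754, 1.562, 1.625]
force: [0.5, 0.2, -0.1]
width: 85.4
t 10.25 tcp [570.3  51.2 240.2] F [ 0.5  0.2 -0.1] w 85.4 jawyaw -7.4 toolx [-0.  0. -1.]
world d [ -67.8 -317.2   -0.2] tool d(initial axes) [  -2.5 -323.3  -26.3] final axes [   0.2 -311.9   89.1] rotvec [ 0.4 -0.  -0. ] q7 [ 0.   0.5 -0.2  1.7  0.1  0.9 -0.4]
small (array([ 426.9, -254.4,   93.9]), np.float64(0.7931942281635411))
```

View pics/c8.png

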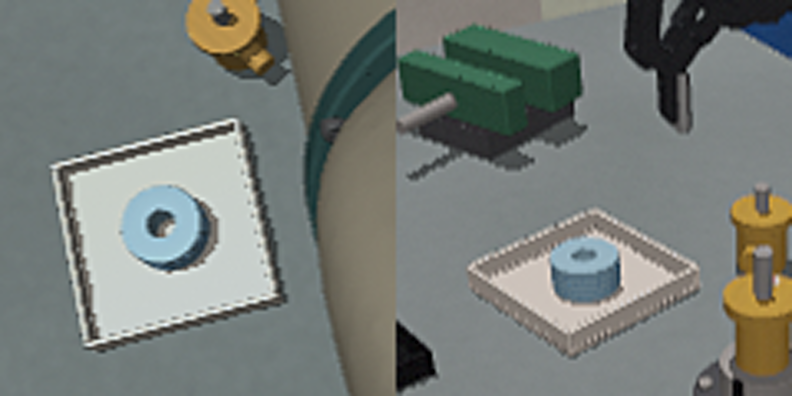

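View pics/top8.png

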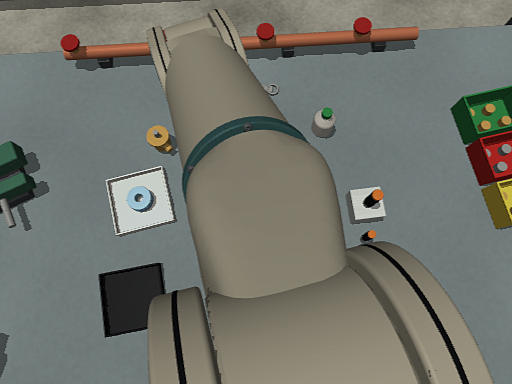

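The top and side views show the collar lying flat in the middle of the white tray (139,198). On to the probe; the spare look-alike stands 76 mm away, so I will open only part-way.

```bash
python3 -m handwheel '0.5 0 -44 11 0.09 0 0;0.5 0 -44 11 0.09 0 0;0.5 0 -44 11 0.09 0 0;0.5 0 -44 11 0.09 0 0;0.5 0 -44 11 0.09 0 0;0.5 0 -44 11 0.09 0 0;0.5 0 -40 11 0.09 0 0;0.5 0 0 0 0 0 0'; python3 -c "
from h import *
go(502.5,-266.5,200,-45)"
```

```text
clock: 11.15
eef_pos: [518.9, -263.4, 246.4]
tool_rot: [1.264, 1.56, 0.477]
force: [-0.7, -0.7, -0.5]
width: 64.0
t 11.15 tcp [ 518.9 -263.4  246.4] F [-0.7 -0.7 -0.5] w 64.0 jawyaw -45.1 toolx [ 0.  0. -1.]
world d [-16.4  -3.1 -46.4] tool d(initial axes) [ 46.3 -14.3  -9.6] final axes [ 46.4 -13.8  -9.4] rotvec [-0.  0. -0.] q7 [ 0.5  0.5 -0.   1.7  0.   0.9 -0.4]
```

```bash
python3 -m handwheel '0.5 20 -14 -10 0 0 0;0.5 25 0 0 0 0 0;0.5 20 0 0 0 0 0;0.5 0 0 0 0 0 0;0.5 0 0 0 0 0 0'; python3 -c "
from h import *
import cv2
go(502.5,-266.5,165,-45)
cv2.imwrite('pics/side9.png',get_image('side'))
s=cv2.imread('pics/side9.png')
cv2.imwrite('pics/c9.png',cv2.resize(s[210:350,250:390],None,fx=4,fy=4,interpolation=2))
S=ctrl.read_state(); M=rot(S['tool_rot'])
for z in(-32,32): print(proj('side',S['eef_pos']+M@[8,0,z]))"
```

```text
clock: 11.65
eef_pos: [504.6, -264.8, 185.3]
tool_rot: [1.024, 1.553, 0.239]
force: [0.6, 0.6, 0.0]
width: 63.8
t 11.65 tcp [ 504.6 -264.8  185.3] F [0.6 0.6 0. ] w 63.8 jawyaw -45.0 toolx [ 0.  0. -1.]
world d [ -2.1  -1.7 -20.3] tool d(initial axes) [20.3 -2.9 -0.5] final axes [20.3 -2.6 -0.3] rotvec [ 0.  0. -0.] q7 [ 0.5  0.6 -0.   1.8  0.   0.7 -0.4]
[309.2 244.6]
[352.2 250.3]
```

View pics/c9.png

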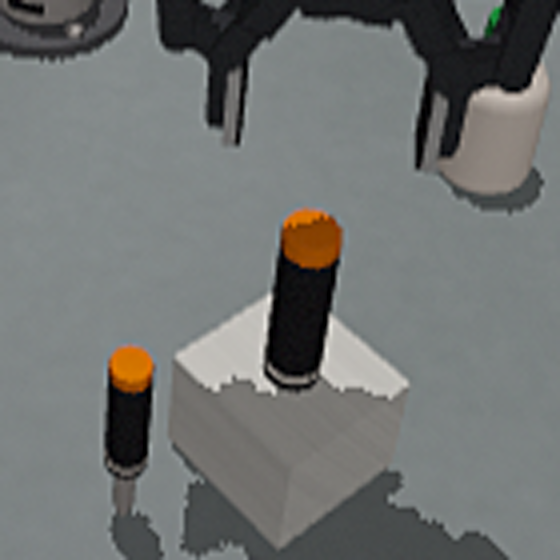

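The jaws are centred above the big probe, cap at about (328,268), with the look-alike well clear to the left. Descending.

```bash
python3 -m handwheel '0.5 20 -2.5 0 0 0 0;0.5 25 0 0 0 0 0;0.5 25 0 0 0 0 0;0.5 10 0 0 0 0 0;0.5 0 0 0 0 0 0;0.5 0 0 0 0 0 0'; python3 -c "
from h import *
import cv2
go(502.5,-266.5,89,-45)
cv2.imwrite('pics/side10.png',get_image('side'))
s=cv2.imread('pics/side10.png')
cv2.imwrite('pics/c10.png',cv2.resize(s[210:350,250:390],None,fx=4,fy=4,interpolation=2))"
```

```text
clock: 12.3
eef_pos: [512.0, -266.7, 112.0]
tool_rot: [0.745, 1.538, -0.036]
force: [-1.0, 0.3, -0.1]
width: 64.1
t 12.3 tcp [ 512.  -266.7  112. ] F [-1.   0.3 -0.1] w 64.1 jawyaw -44.8 toolx [ 0. -0. -1.]
world d [ -9.5   0.2 -23. ] tool d(initial axes) [22.6 -7.1 -7.5] final axes [23.  -6.6 -6.9] rotvec [ 0.  0. -0.] q7 [ 0.5  0.7 -0.   1.9  0.   0.6 -0.4]
```

View pics/c10.png

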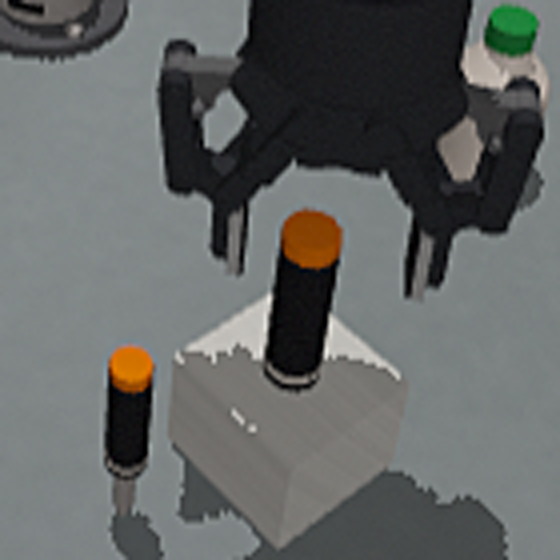

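```bash
sed -i 's/rv.round(3)/[round(float(a),3) for a in rv]/; s/M\[:,0\].round(3)/[round(float(a),3) for a in M[:,0]]/' h.py; python3 -c "
from h import *
go(502.5,-266.5,89,-45)"
```

```text
t 12.35 tcp [ 512.2 -266.7  112.2] F [0.3 0.3 0.4] w 64.1 jawyaw -44.8 toolx [0.033, -0.001, -0.999]
world d [ -9.7   0.2 -23.2] tool d(initial axes) [22.8 -7.2 -7.6] final axes [23.2 -6.7 -7. ] rotvec [0.005, 0.024, -0.022] q7 [ 0.5  0.7 -0.   1.9  0.   0.6 -0.4]
```

```bash
python3 -m handwheel '0.5 0 -6.7 -7 0 0.024 -0.022;0.5 0 0 0 0 0 0;0.5 0 0 0 0 0 0'; python3 -c "
from h import *
go(502.5,-266.5,89,-45)"
```

```text
clock: 12.65
eef_pos: [504.6, -267.5, 115.3]
tool_rot: [0.356, 1.565, -0.425]
force: [-0.4, 0.6, -0.5]
width: 64.1
t 12.65 tcp [ 504.6 -267.5  115.3] F [-0.4  0.6 -0.5] w 64.1 jawyaw -44.7 toolx [0.006, -0.003, -1.0]
world d [ -2.1   1.  -26.3] tool d(initial axes) [26.3 -0.8 -2.3] final axes [26.3 -0.8 -2.2] rotvec [0.005, 0.006, -0.002] q7 [ 0.5  0.7 -0.   1.9  0.   0.6 -0.4]
```

```bash
python3 -m handwheel '0.5 10 -1 -2 0.005 0.006 -0.002;0.5 10 0 0 0 0 0;0.5 6 0 0 0 0 0;0.5 0 0 0 0 0 0;0.5 0 0 0 0 0 0'; python3 -c "
from h import *
import cv2
go(502.5,-266.5,89,-45)
cv2.imwrite('pics/side11.png',get_image('side'))
s=cv2.imread('pics/side11.png')
cv2.imwrite('pics/c11.png',cv2.resize(s[210:350,250:390],None,fx=4,fy=4,interpolation=2))"
```

```text
clock: 13.15
eef_pos: [502.9, -266.8, 87.3]
tool_rot: [1.07, 1.569, 0.283]
force: [0.2, -0.2, 0.0]
width: 64.3
t 13.15 tcp [ 502.9 -266.8   87.3] F [ 0.2 -0.2  0. ] w 64.3 jawyaw -45.1 toolx [0.001, 0.0, -1.0]
world d [-0.4  0.3  1.7] tool d(initial axes) [-1.7 -0.  -0.5] final axes [-1.7 -0.  -0.5] rotvec [-0.001, 0.001, -0.001] q7 [ 0.5  0.7 -0.   1.9  0.   0.6 -0.4]
```

View pics/c11.png

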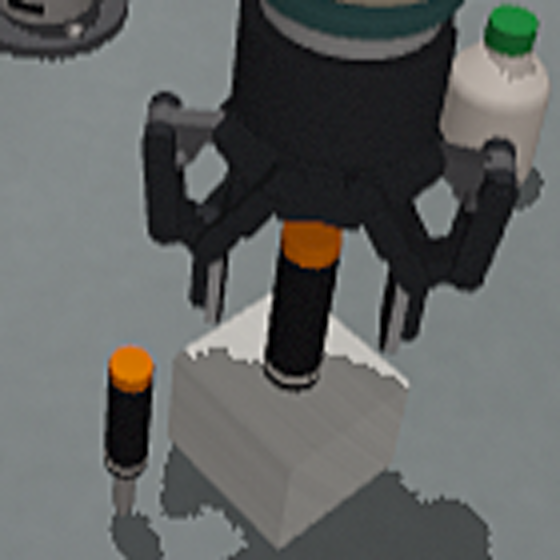

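Centred on the black grip and vertical. Closing.

```bash
python3 -m handwheel '0 0 0 0 0 0 0;-0.2 0 0 0 0 0 0;-1 0 0 0 0 0 0;-1 0 0 0 0 0 0;-1 0 0 0 0 0 0;-1 0 0 0 0 0 0;-1 0 0 0 0 0 0;-1 0 0 0 0 0 0;-1 0 0 0 0 0 0'; python3 -c "
from h import *
import cv2
go(502.5,-266.5,89,-45)
cv2.imwrite('pics/side12.png',get_image('side'))
s=cv2.imread('pics/side12.png')
cv2.imwrite('pics/c12.png',cv2.resize(s[210:350,250:390],None,fx=4,fy=4,interpolation=2))"
```

```text
clock: 14.1
eef_pos: [503.0, -266.8, 87.8]
tool_rot: [0.923, 1.569, 0.136]
force: [-0.5, 0.1, -1.7]
width: 22.6
t 14.1 tcp [ 503.  -266.8   87.8] F [-0.5  0.1 -1.7] w 22.6 jawyaw -45.0 toolx [0.002, 0.0, -1.0]
world d [-0.5  0.3  1.2] tool d(initial axes) [-1.2 -0.1 -0.5] final axes [-1.2 -0.1 -0.5] rotvec [-0.001, 0.001, -0.001] q7 [ 0.5  0.7 -0.   1.9  0.   0.6 -0.4]
```

View pics/c12.png

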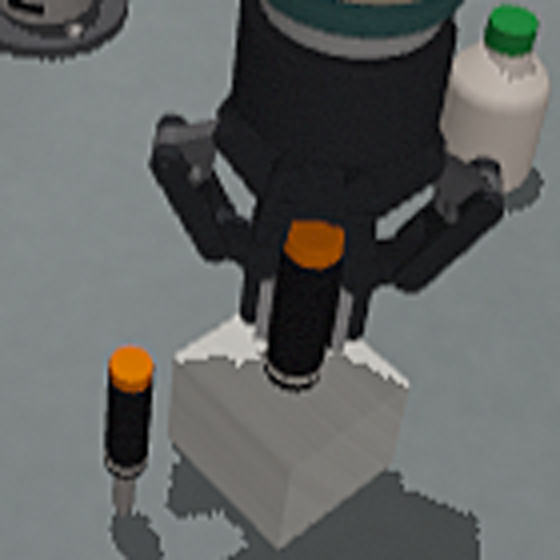

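Gripping the probe at 22.6 mm. Lifting straight out.

```bash
python3 -m handwheel '-1 0 0 0 0 0 0;-1 -5 0 0 0 0 0;-1 -10 0 0 0 0 0;-1 -15 0 0 0 0 0;-1 -15 0 0 0 0 0;-1 -15 0 0 0 0 0;-1 0 0 0 0 0 0;-1 0 0 0 0 0 0'; python3 -c "
from h import *
go(503,-266.8,260,-45)"
```

```text
clock: 14.95
eef_pos: [503.1, -267.0, 152.8]
tool_rot: [0.641, 1.568, -0.145]
force: [-0.2, -0.2, -0.6]
width: 22.8
t 14.95 tcp [ 503.1 -267.   152.8] F [-0.2 -0.2 -0.6] w 22.8 jawyaw -45.1 toolx [0.003, -0.0, -1.0]
world d [ -0.1   0.2 107.2] tool d(initial axes) [-107.2    0.3    0.1] final axes [-107.2    0.1   -0.2] rotvec [-0.001, 0.003, -0.002] q7 [ 0.5  0.6 -0.   1.8  0.   0.7 -0.4]
```

```bash
python3 -m handwheel '-1 -20 0 0 0 0 0;-1 -30 0 0 0 0 0;-1 -30 0 0 0 0 0;-1 -25 0 0 0 0 0;-1 0 0 0 0 0 0'; python3 -c "
from h import *
import cv2
go(503,-266.8,260,-45)
cv2.imwrite('pics/side13.png',get_image('side'));cv2.imwrite('pics/top13.png',get_image('top'))
s=cv2.imread('pics/side13.png');t=cv2.imread('pics/top13.png')
cv2.imwrite('pics/c13.png',cv2.resize(np.hstack([t[130:210,190:270],s[140:220,225:305]]),None,fx=5,fy=5,interpolation=2))"
```

```text
clock: 15.45
eef_pos: [500.4, -265.8, 257.1]
tool_rot: [-2.965, 1.565, 2.532]
force: [1.0, -0.1, -1.8]
width: 22.7
t 15.45 tcp [ 500.4 -265.8  257.1] F [ 1.  -0.1 -1.8] w 22.7 jawyaw -45.0 toolx [-0.005, 0.003, -1.0]
world d [ 2.6 -1.   2.9] tool d(initial axes) [-2.9  1.1  2.5] final axes [-2.9  1.1  2.5] rotvec [-0.001, -0.006, 0.001] q7 [ 0.5  0.5 -0.   1.7  0.   0.9 -0.4]
```

View pics/c13.png

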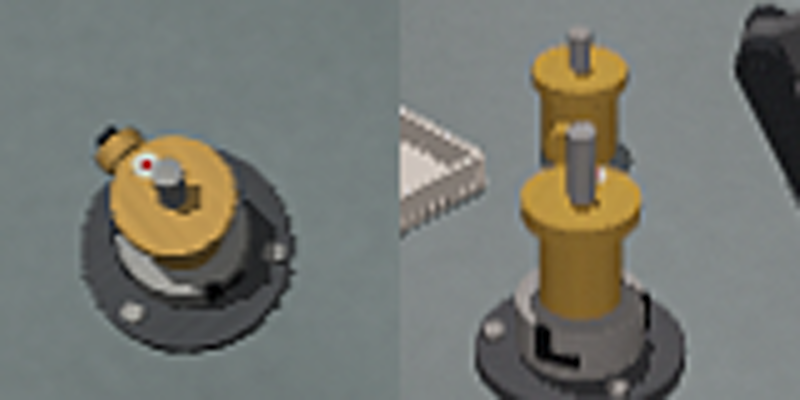

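View pics/side13.png

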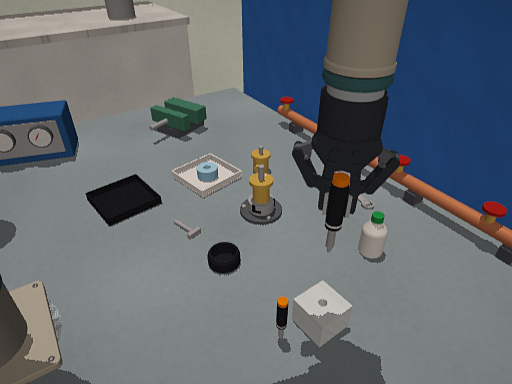

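```bash
python3 - <<'E'
from h import *
import cv2
t=cv2.imread('pics/top13.png').astype(int);s=cv2.imread('pics/side13.png').astype(int)
b,g,r=t[...,0],t[...,1],t[...,2]
w=np.zeros(b.shape);w[155:170,212:226]=np.clip(r-np.maximum(g,b)-40,0,None)[155:170,212:226]
# limit to red: g~b
m=(abs(g-b)<40)&(w>0);ys,xs=np.nonzero(m);print(list(zip(xs,ys,w[m])))
ww=w*m;yy,xx=np.mgrid[:b.shape[0],:b.shape[1]];u=(xx*ww).sum()/ww.sum();v=(yy*ww).sum()/ww.sum()
print(u,v,"spot top",onz('top',u,v,95))
A=lambda x,y,x0,y0,k=5:((x+.5)/k-.5+x0,(y+.5)/k-.5+y0)
print("flange c",onz('top',*A(174,196,190,130),95),"spindle",onz('top',*A(168,170,190,130),131))
B=lambda x,y:A(x-400,y,225,140)
print("side flange c",onz('side',*B(582,200),95),"spindle",onz('side',*B(580,131),131),"sliver",onz('side',*B(600,175),95))
S=ctrl.read_state();M=rot(S['tool_rot']);tip=S['eef_pos']+M@[82.8,0,0];print("tip proj",proj('side',tip),"cap",proj('side',S['eef_pos']-M@[52.2,0,0]))
cv2.imwrite('pics/c13b.png',cv2.resize(cv2.imread('pics/side13.png')[165:260,290:390],None,fx=6,fy=6,interpolation=2))
E
```

```text
[(np.int64(218), np.int64(162), np.float64(27.0)), (np.int64(219), np.int64(162), np.float64(130.0)), (np.int64(218), np.int64(163), np.float64(8.0)), (np.int64(219), np.int64(163), np.float64(100.0))]
218.8679245283019 162.40754716981132 spot top [609.1  67.   95. ]
flange c [593.2  55.2  95. ] spindle [594.1  54.9 131. ]
side flange c [590.4  50.2  95. ] spindle [590.7  52.6 131. ] sliver [609.4  63.3  95. ]
tip proj [326.3 252.1] cap [338.5 177.3]
```

View pics/c13b.png

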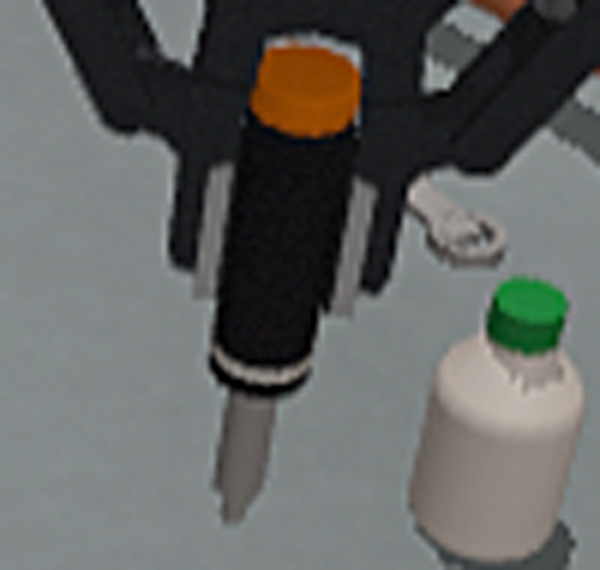

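The mark is visible in the top view at (219,162), on the outlet side at 37°, 19.8 mm from the axis (19 expected). The top view gives (609,67) and the side view about (606,63). The probe hangs straight in the grip. I move it above the valve with its tip above the spindle top.

```bash
python3 -m handwheel '-1 0 20 -2 -0.04 0 0;-1 0 40 -5 -0.08 0 0;-1 0 40 -5 -0.08 0 0;-1 0 40 -5 -0.08 0 0;-1 0 40 -5 -0.08 0 0;-1 0 40 -5 -0.08 0 0;-1 0 40 -5 -0.08 0 0;-1 0 30 -5 -0.08 0 0;-1 0 0 0 0 0 0;-1 0 0 0 0 0 0'; python3 -c "
from h import *
go(607,65,240,-10)"
```

```text
clock: 16.55
eef_pos: [606.8, 23.2, 233.3]
tool_rot: [2.876, 1.526, 2.729]
force: [-0.0, -0.7, -2.8]
width: 22.8
t 16.55 tcp [606.8  23.2 233.3] F [-0.  -0.7 -2.8] w 22.8 jawyaw -8.4 toolx [-0.041, 0.018, -0.999]
world d [ 0.2 41.8  6.7] tool d(initial axes) [-6.  41.4 -6.2] final axes [-6.7 41.2 -7.1] rotvec [0.028, -0.043, -0.011] q7 [ 0.1  0.6 -0.2  1.6  0.1  1.  -0.3]
```

```bash
python3 -m handwheel '-1 -6 15 -3 0.028 -0.043 -0.011;-1 -2 15 -2 0 0 0;-1 0 10 0 0 0 0;-1 0 0 0 0 0 0;-1 0 0 0 0 0 0;-1 0 0 0 0 0 0'; python3 -c "
from h import *
go(607,65,240,-10)"
```

```text
clock: 17.15
eef_pos: [607.7, 61.8, 236.7]
tool_rot: [-2.672, 1.562, -2.85]
force: [0.2, 0.3, -1.2]
width: 22.7
t 17.15 tcp [607.7  61.8 236.7] F [ 0.2  0.3 -1.2] w 22.7 jawyaw -10.2 toolx [-0.008, -0.003, -1.0]
world d [-0.7  3.2  3.3] tool d(initial axes) [-3.3  3.  -1.3] final axes [-3.3  3.1 -1.2] rotvec [-0.004, -0.008, 0.004] q7 [-0.   0.6 -0.2  1.6  0.1  1.  -0.5]
```

```bash
python3 -m handwheel '-1 3 3 -1 -0.004 -0.008 0.004;-1 0 0 0 0 0 0;-1 0 0 0 0 0 0'; cat > look.py <<'E'
from h import *
import cv2,sys
k=sys.argv[1]
go(607,65,178,-10)
cv2.imwrite(f'pics/side{k}.png',get_image('side'))
S=ctrl.read_state();M=rot(S['tool_rot']);print("after",S['eef_pos'])
print("tip",S['eef_pos']+M@[82.8,0,0],"tip proj",proj('side',S['eef_pos']+M@[82.8,0,0]),"cap",proj('side',S['eef_pos']-M@[52.2,0,0]),"spot(side model) at tip height",proj('side',[605.7,62.8,S['eef_pos'][2]-82.8]))
cv2.imwrite(f'pics/c{k}.png',cv2.resize(cv2.imread(f'pics/side{k}.png')[100:220,210:320],None,fx=5,fy=5,interpolation=2))
E
python3 look.py 14
```

```text
clock: 17.45
eef_pos: [607.3, 62.6, 233.0]
tool_rot: [-1.135, 1.57, -1.312]
force: [-0.7, -0.1, -2.1]
width: 22.7
t 17.45 tcp [607.3  62.6 233. ] F [-0.7 -0.1 -2.1] w 22.7 jawyaw -10.1 toolx [0.0, -0.001, -1.0]
world d [ -0.3   2.4 -55. ] tool d(initial axes) [55.   2.4 -0.7] final axes [55.   2.3 -0.7] rotvec [-0.002, 0.0, 0.001] q7 [-0.   0.6 -0.2  1.6  0.1  0.9 -0.5]
after [607.2  62.6 233. ]
tip [607.2  62.5 150.2] tip proj [264.2 154.6] cap [264.9  97.3] spot(side model) at tip height [263.6 154.7]
```

View pics/c14.png

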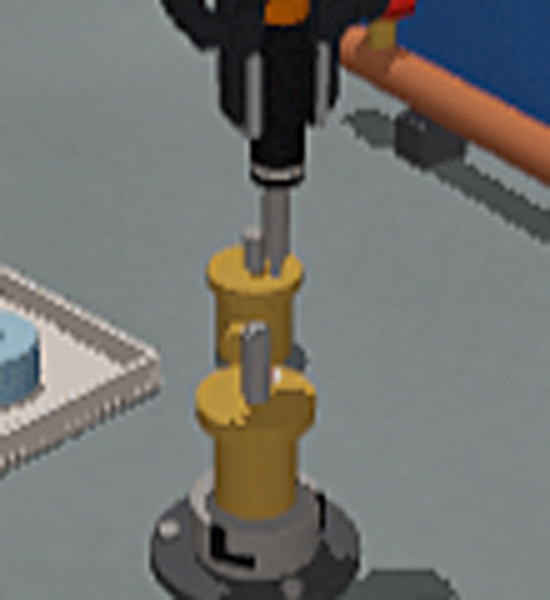

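```bash
python3 - <<'E'
from h import *
import cv2
s=cv2.imread('pics/side14.png')
cv2.imwrite('pics/c14b.png',cv2.resize(s[145:190,240:290],None,fx=13,fy=13,interpolation=cv2.INTER_NEAREST))
for q in((605.7,62.8,95),(607.4,65,95),(609,67,95),(607.2,62.5,95),(591,52,131),(591,52,95)): print(q,proj('side',q),((proj('side',q)-[240,145]+.5)*13).round())
E
```

```text
(605.7, 62.8, 95) [263.4 175.2] [311. 399.]
(607.4, 65, 95) [263.5 174.5] [312. 390.]
(609, 67, 95) [263.6 173.9] [313. 383.]
(607.2, 62.5, 95) [264. 175.] [319. 397.]
(591, 52, 131) [260.9 165.9] [278. 278.]
(591, 52, 95) [260.8 179.2] [277. 451.]
```

View pics/c14b.png

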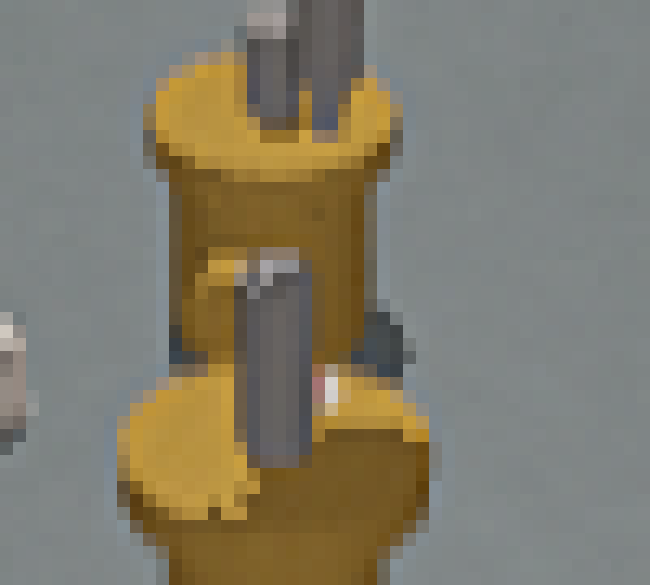

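The side crop shows the mark's red/white edge at about (264,175). The tip, about (265,155), is 1–2 px too far right and about 2 mm too near, so I aim for TCP (606.5,66).

```bash
python3 -m handwheel '-1 5 3.5 -1.5 0 0 0;-1 10 0 0 0 0 0;-1 10 0 0 0 0 0;-1 5 0 0 0 0 0;-1 0 0 0 0 0 0;-1 0 0 0 0 0 0'; python3 -c "
from h import *
go(606.5,66,182,-10)"
```

```text
clock: 18.1
eef_pos: [605.7, 66.5, 199.4]
tool_rot: [-2.411, 1.569, -2.588]
force: [0.5, -0.4, -1.0]
width: 22.6
t 18.1 tcp [605.7  66.5 199.4] F [ 0.5 -0.4 -1. ] w 22.6 jawyaw -10.1 toolx [-0.002, -0.001, -1.0]
world d [  0.8  -0.5 -17.4] tool d(initial axes) [17.4 -0.3  0.9] final axes [17.4 -0.3  0.9] rotvec [-0.003, -0.002, 0.001] q7 [-0.   0.6 -0.2  1.7  0.1  0.9 -0.5]
```

```bash
python3 -m handwheel '-1 5 -0.3 0.8 -0.003 -0.002 0.001;-1 5 0 0 0 0 0;-1 3 0 0 0 0 0;-1 0 0 0 0 0 0;-1 0 0 0 0 0 0;-1 0 0 0 0 0 0'; sed -i 's/\[100:220,210:320\]/[130:190,230:300]/;s/fx=5,fy=5/fx=9,fy=9/' look.py; python3 look.py 15
```

```text
clock: 18.7
eef_pos: [607.0, 65.9, 185.8]
tool_rot: [0.039, 1.569, -0.135]
force: [-0.5, -0.9, -1.0]
width: 22.5
t 18.7 tcp [607.   65.9 185.8] F [-0.5 -0.9 -1. ] w 22.5 jawyaw -10.0 toolx [0.002, -0.0, -1.0]
world d [-0.  -0.9 -7.8] tool d(initial axes) [ 7.8 -0.9  0.1] final axes [ 7.8 -0.9  0.1] rotvec [0.001, 0.002, -0.0] q7 [-0.   0.6 -0.2  1.7  0.2  0.8 -0.5]
after [607.1  65.9 185.9]
tip [607.2  65.9 103.1] tip proj [263.2 171.5] cap [263.7 118. ] spot(side model) at tip height [263.5 172.3]
```

View pics/c15.png

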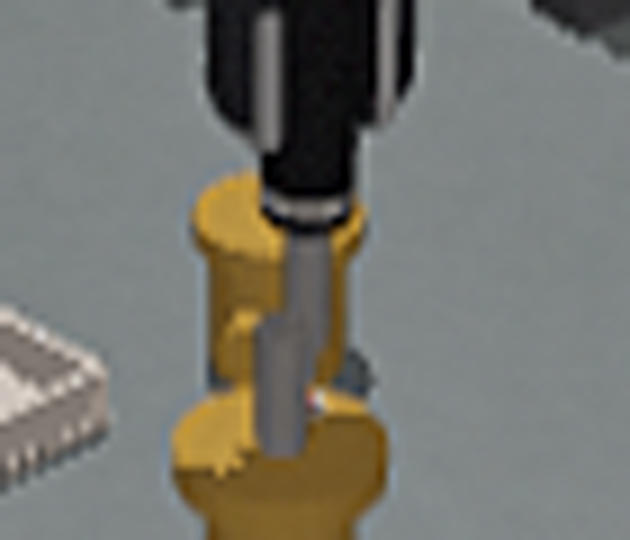

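```bash
python3 -m handwheel '-1 3 0 0 0 0.002 0;-1 3 0 0 0 0 0;-1 0 0 0 0 0 0;-1 0 0 0 0 0 0;-1 0 0 0 0 0 0'; python3 -m handwheel '-1 1.5 0 0 0 0 0;-1 1 0 0 0 0 0;-1 0 0 0 0 0 0;-1 0 0 0 0 0 0;-1 0 0 0 0 0 0'; python3 -c "
from h import *
go(607,66,173,-10)"
```

```text
clock: 19.25
eef_pos: [607.3, 66.0, 179.6]
tool_rot: [0.503, 1.57, 0.328]
force: [0.1, -0.4, -2.5]
width: 22.6
clock: 19.75
eef_pos: [607.5, 66.0, 177.5]
tool_rot: [0.384, 1.57, 0.21]
force: [-0.1, -0.1, -0.5]
width: 22.7
t 19.75 tcp [607.5  66.  177.5] F [-0.1 -0.1 -0.5] w 22.7 jawyaw -10.0 toolx [0.001, 0.0, -1.0]
world d [-0.5 -0.  -4.5] tool d(initial axes) [ 4.5 -0.1 -0.4] final axes [ 4.5 -0.1 -0.4] rotvec [0.0, 0.001, -0.0] q7 [-0.   0.7 -0.2  1.7  0.2  0.8 -0.5]
```

```bash
for i in 1 2 3; do python3 -m handwheel '-1 0 0 0 0 0 0' | grep force; done; python3 -m handwheel '-1 1.5 0 -0.5 0 0 0;-1 0 0 0 0 0 0;-1 0 0 0 0 0 0'; for i in 1 2 3 ; do python3 -m handwheel '-1 0 0 0 0 0 0' | grep -E "force|eef"; done
```

```text
force: [-0.9, -0.5, -1.2]
force: [0.2, -0.9, -0.8]
force: [-0.4, -0.1, -0.5]
clock: 20.35
eef_pos: [607.4, 66.1, 176.3]
tool_rot: [0.265, 1.569, 0.091]
force: [0.6, -0.1, -0.5]
width: 22.6
eef_pos: [607.4, 66.1, 176.4]
force: [-0.5, 0.2, 0.3]
eef_pos: [607.4, 66.0, 176.4]
force: [0.2, 0.4, -0.1]
eef_pos: [607.3, 66.1, 176.5]
force: [-0.7, 0.3, 0.1]
```

```bash
python3 -m handwheel '-1 1.5 0 0 0 0 0;-1 1 0 0 0 0 0;-1 1 0 0 0 0 0;-1 0 0 0 0 0 0;-1 0 0 0 0 0 0;-1 0 0 0 0 0 0'; for i in 1 2 3 4; do python3 -m handwheel '-1 0 0 0 0 0 0' | grep -E "force|eef"; done
```

```text
clock: 21.25
eef_pos: [607.4, 66.1, 173.3]
tool_rot: [0.247, 1.568, 0.072]
force: [-1.0, -0.3, 2.0]
width: 22.5
eef_pos: [607.4, 66.1, 173.4]
force: [0.2, 1.1, 1.3]
eef_pos: [607.4, 66.1, 173.4]
force: [-1.6, -0.1, 2.0]
eef_pos: [607.4, 66.1, 173.4]
force: [-0.3, 0.9, 2.0]
eef_pos: [607.4, 66.1, 173.4]
force: [-0.7, 0.3, 2.4]
```

The force rises 0.62 N/mm, matching the spring. One more 1 mm step, then a final look.

```bash
python3 -m handwheel '-1 1 0 0 0 0 0;-1 0 0 0 0 0 0;-1 0 0 0 0 0 0;-1 0 0 0 0 0 0'; for i in 1 2 3 4; do python3 -m handwheel '-1 0 0 0 0 0 0' | grep -E "force|eef"; done; python3 look.py 16; python3 -c "
import cv2
s=cv2.imread('pics/side16.png');cv2.imwrite('pics/c16b.png',cv2.resize(s[145:190,240:290],None,fx=13,fy=13,interpolation=0))"
```

```text
clock: 22.05
eef_pos: [607.4, 66.1, 172.5]
tool_rot: [0.246, 1.568, 0.072]
force: [-0.9, -0.7, 3.2]
width: 22.4
eef_pos: [607.4, 66.1, 172.5]
force: [-0.1, 0.0, 2.1]
eef_pos: [607.4, 66.1, 172.5]
force: [-0.9, -0.5, 1.7]
eef_pos: [607.4, 66.1, 172.5]
force: [-1.0, -0.3, 2.0]
eef_pos: [607.4, 66.1, 172.5]
force: [-0.6, 0.5, 3.4]
t 22.45 tcp [607.4  66.1 172.5] F [-0.6  0.5  3.4] w 22.5 jawyaw -10.0 toolx [0.003, 0.0, -1.0]
world d [-0.4 -1.1  5.5] tool d(initial axes) [-5.5 -1.1 -0.2] final axes [-5.5 -1.1 -0.2] rotvec [0.0, 0.003, -0.001] q7 [-0.   0.7 -0.2  1.7  0.2  0.8 -0.5]
after [607.4  66.1 172.5]
tip [607.6  66.1  89.7] tip proj [263.3 176.1] cap [263.7 123.7] spot(side model) at tip height [263.4 177. ]
```

View pics/c16b.png

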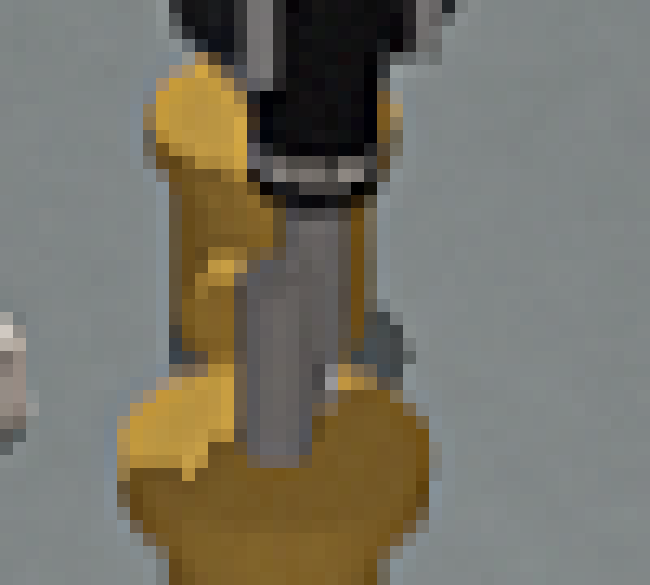

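View pics/side16.png

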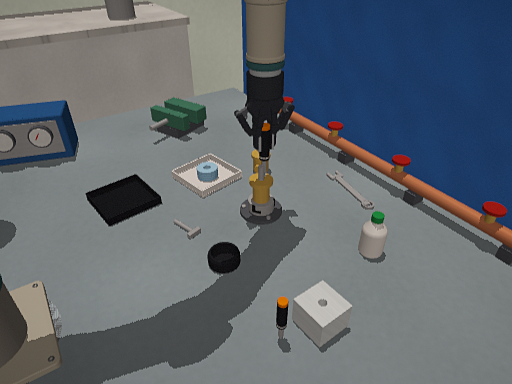

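```bash
python3 -c "
from cell import ctrl
print(ctrl.finish_job()); print(ctrl.read_state()['force'])"
```

```text
the job is handed in; nothing more can be done
None
the job is handed in; nothing more can be done
```

I slid the collar up off the spindle and laid it flat in the white tray. I then took the big probe from its stand and handed the job in, at about 22.5 s, while still pressing it on the mark. The system gave no verdict, so this rests on my own checks.

- **Collar:** both cameras showed it flat in the middle of the white tray after I let go. The last side view shows it still there.
- **Press:** the measured upward force rose from about −1.8 N with the probe hanging free to about +2.5 N, so roughly 4.2 N on the valve head. That force and the 4.9 mm of travel after contact both put the spring tip about half-way in. The force readings scatter by about 1 N.
- **Hold:** the fingers were closed on the grip at 22.5 mm, with the tool within 0.2° of vertical and not moving.
- **Tip position:** the tip should be within about 2–3 mm of the mark's centre (6 mm allowed). I put it at (607.6, 66.1). The top camera placed the mark at (609, 67) and the side camera at (606, 63), so they disagreed by about 5 mm. The last side picture showed the tip about 1.5 mm to the right of the mark.
- **Not confirmed:** the arm blocked the top view of the tip and the spindle partly hid it from the side, so I did not see the tip touching the mark.
- **Other things on the bench:** the guard, pin, spare valve head, bottle and small look-alike probe appear unmoved in the last side view.

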